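# Slide a bearer past the guide pillar into the press bed

## Robot

A 6-joint arm with a two-finger parallel gripper is mounted at the origin on the work surface. World frame = base frame: x ahead of the robot, y to its left, z up, the work surface at z = 0. Lengths are in mm, angles in rad, forces in N, time in s.
With the tool pointing down it reaches from about 350 to 1000 mm from the base axis. Payload 7.1 kg.
Tool frame: the origin (TCP) lies at the very end of the fingers, on their centre line; the grasp point (between the pads) lies 19 mm behind it; x points along the fingers, y is the direction in which the jaws open and shut, and the axes are right-handed (so a half turn about x gives the same grasp; the last joint's range is limited). The gripper opens to 85 mm and grips with 20 to 120 N. Pads are 22 mm wide; open, the fingers measure 114 mm over their backs; the gripper's body (76 mm by 85 mm) begins 54 mm behind the grasp point. The pads swing forward as they close: fully open they stand 13 mm farther back than shut.
Start: joints at [1.24, 0.423, 1.63, -0, 1.089, -0.019], TCP at [191.701, 594.858, 231.319] pointing down, gripper open.
Joint ranges: [-3, 3], [-0.9, 2.11], [0.09, 2.58], [-1.31, 4.45], [0.11, 2.69], [-2.54, 2.54]. Speed limits (rad/s): [2.39, 2.39, 3.01, 3.14, 3.14, 3.14].

## Interface

Orientations are given as a rotation vector (axis times angle).
In Python, from rig import env, eyes gives the robot as it stands.
- The arm moves only by the shell command python3 -m pendant 'ROWS' [FORCE]. ROWS is a JSON object of lists of equal length, an entry for each row: "grip": the finger opening in mm, from 0 to 85.4; "slide": the shift along the tool's x, y, z in mm, a list of three; "twist": the turn, a rotation vector about the tool's x, y, z in rad, a list of three. In form: {"grip": [grip, ...], "slide": [[dx, dy, dz], ...], "twist": [[ax, ay, az], ...]}. A call has exactly 5 rows; each row shifts and turns the commanded pose from where the row before left it, along the tool's axes as they then stand; what a row does not reach is not made up. A row lasts 1/10 s, in which the tool goes at most 50 mm and 8.59 degrees, less where a joint would pass 70% of its speed; a pose out of reach is approached as far as the arm can. A call with a gripper value outside its range is refused whole. The fingers move at their own pace and stop on an object; FORCE is the grip in N (left out, the last holds). Time passes only in rows, so rows that do not move let the fingers close, or fill a call up. It gives the time, the measured TCP pose, the force and the opening at its end, in the units of the state.
- env.state(): the state, without advancing time (a new reading comes with each control period).
- eyes.read_camera(name): name is "side" or "top"; returns (picture, depth): 480x640x3 uint8, red, green, blue; 480x640 float32, mm along the optical axis (not along the pixel's ray), 0 where there is no reading.
- eyes.calibration(name): a dict with "camera_matrix" (3x3 intrinsics, pixels), "extrinsics" (4x4, takes a point from camera to world coordinates). Camera axes: x right, y down, z forward; pixel columns grow to the right and rows downward; lengths in mm; the calibration is good to about 2 mm. A picture is of the moment at which its call begins. calibration takes no time and is no camera call.
- env.sign_off(): hands the job in, once; it reports no verdict.
The state is a dict: "time_s": time; "joint_pos": joint angles; "joint_vel": joint speeds; "tau": joint torques, N m; "tcp_pos": TCP position; "orientation": TCP orientation; "wrist_force": force on the tool from outside, world axes, zero at the start; "wrist_torque": the same for the moment, N m; "opening": opening from 0.0 (shut) to 1.0 (fully open).
Only numpy, scipy, OpenCV 4.12 (cv2) and the standard library are available. Lean on these libraries where they do the work, as an engineer would, in place of code of your own. Each camera call takes 0.05 s, during which the arm holds its last target.

## Task

Set the loose wooden bearer in the press bed for printing: push it with the fingertips, one end and then the other, so that it angles in behind the far guide pillar and ends lying in the empty far bay, between the two end stops and snug against the back rail along its whole length. Only push it: it slides flat on the bed all the way and is never lifted. Leave the bearer already set in the near bay, the printing block, the ink and the tools where they are.

Things in the scene. Friction and masses are not known exactly. Their poses are not given: they have to be found in the camera images.
- bed: Press bed, fixed: dark steel plate 8 mm thick. Origin: mid-length of the far bay, on the back rail's front face, at table height (plate top 8 mm above). x: away from the robot, square to the rail; y: along the rail, to the robot's left. Plate x -300 to +20, y -380 to +195 mm. Back rail: face at x 0, 14 thick, 18 high over the plate, y -187 to +187. Near bay: mirror image about x -140.
- far_pillar (a point): Top centre of the far guide pillar: round steel, 24 mm diameter, 50 mm high over the plate, at x -75, y +70 mm of the bed. 63 mm is free between it and the back rail; the bay's mouth between it and the right end stop (225 mm) is shorter than the bearer.
- near_pillar (a point): Top centre of the near guide pillar, same size, at x -205, y +70 mm of the bed.
- stop_left (a point): Front inner top corner of the far bay's left end stop: steel block 20 mm thick, 18 mm high over the plate, running from the back rail out to x -45 mm; its inner face is at y +167 mm of the bed.
- stop_right (a point): Front inner top corner of the far bay's right end stop, same size, inner face at y -167 mm of the bed (the bay is 334 mm long between the stops).
- bearer: The loose bearer to be set: plain light wood bar 320 mm long (its y), 32 mm wide (its x), 23 mm high, about 0.17 kg, evenly weighted. Origin: centre of its underside. It starts flat on the bed in front of the far bay and to the right (-y) of the pillars, roughly along the rail, with its y axis towards the robot's left. It slides freely on the plate when pushed.
- bearer_left (a point): Middle of the loose bearer's left end face (+y end of its own frame), 11.5 mm above its underside.
- bearer_right (a point): Middle of the loose bearer's right end face (-y end of its own frame), 11.5 mm above its underside.
- bearer_set: A like bearer, loose, 320 x 32 x 23 mm, already lying in the near bay. Origin: centre of its underside. Leave alone.
- block: Printing block, terracotta lino on plywood, 88 x 94 x 23 mm, loose on the left of the bed between the pillars. Origin: centre of its underside. Leave alone.
- ink_pot: Small ink pot with black lid, 60 mm diameter, 55 mm high, loose on the near right corner of the bed. Origin: centre of its underside. Leave alone.
- ink_jar: Ink jar with black lid, 80 mm diameter, 85 mm high, on the table beyond the bed. Origin: centre of its underside. Leave alone.
- brayer: Ink roller (brayer) with a red handle, 200 mm long, on the glass ink slab at the right of the table. Leave alone.
- ink_knife: Ink knife (spatula), 200 mm long, on the table at the near right. Leave alone.
- gouge: Lino gouge with a wooden handle, 120 mm long, on the table at the left. Leave alone.

How it is judged (in metres and radians):
On the way:
1. one end of the loose bearer has gone in behind the far pillar while its other end is still outside the bay (((y of bearer_left in the frame of bed above 0.085 m and x of bearer_left in the frame of bed above -0.06 m and x of bearer_right in the frame of bed below -0.062 m) or (y of bearer_right in the frame of bed above 0.085 m and x of bearer_right in the frame of bed above -0.06 m and x of bearer_left in the frame of bed below -0.062 m))), for 0.1 s.
At the end, for the whole second after the job is handed in: The loose bearer lies at rest, flat on the bed in the far bay between the end stops, with neither end more than 5 mm off the back rail (each end's middle less than 21 mm from the rail face); the set bearer and the block are where they were (within 10 mm) (x of each of bearer_left, bearer_right in the frame of bed above -0.021 m and y of bearer in the frame of bed between -0.012 and 0.012 m and height (world z) of each of bearer_left, bearer_right below 0.0245 m and linear speed of bearer below 0.01 m/s and distance of each of bearer_set, block from where it was at the start of the episode below 0.01 m); the robot touches nothing.
It fails at once if the loose bearer is lifted: an end rises more than 15 mm off the bed (height (world z) of any of bearer_left, bearer_right above 0.0345 m).
It fails at once if the bearer already set is shifted more than 10 mm (distance of bearer_set from where it was at the start of the episode above 0.01 m).
It fails at once if the printing block is shifted more than 10 mm (distance of block from where it was at the start of the episode above 0.01 m).
It fails at once if the ink pot or the ink jar is shifted more than 15 mm (distance of any of ink_pot, ink_jar from where it was at the start of the episode above 0.015 m).
It fails at once if the brayer, the ink knife or the gouge is shifted more than 20 mm (distance of any of brayer, ink_knife, gouge from where it was at the start of the episode above 0.02 m).
It also fails if it takes over 70 s, if anything falls off the work surface, if the arm or the gripper's body presses on something with over 40 N, if the wrist force passes 120 N, or if a joint passes its speed limit or range.

## Working session

There is one attempt and no reset: what is moved stays moved. The work goes in short steps, Python scripts to look and compute and a shell command to move; the robot and the scene stay as the last step left them, time stands still between calls to the robot, and variables do not carry over. Pictures are saved under pics/ and viewed, and the job is handed in when it is done.

```bash
ls; mkdir -p pics
python3 - <<'E'
from rig import env, eyes
import cv2, numpy as np
s=env.state(); print({k:np.round(v,3).tolist() for k,v in s.items()})
for n in ("top","side"):
    p,d=eyes.read_camera(n); cv2.imwrite(f"pics/{n}0.png",p[:,:,::-1]); np.savez(f"pics/{n}0.npz",p=p,d=d)
    c=eyes.calibration(n); print(n,np.round(c["camera_matrix"],1).tolist(),np.round(c["extrinsics"],3).tolist())
E
```

```text
pics
{'time_s': 0.0, 'joint_pos': [1.24, 0.424, 1.631, 0.0, 1.089, -0.019], 'joint_vel': [-0.0, 0.001, 0.0, -0.001, 0.001, 0.002], 'tau': [-0.002, -55.74, -28.174, -0.0, 0.007, 0.0], 'tcp_pos': [191.504, 594.346, 230.5], 'orientation': [0.243, 1.557, -0.246], 'wrist_force': [-0.224, 0.533, 0.034], 'wrist_torque': [-0.012, 0.003, 0.043], 'opening': 1.002}
top [[528.8, 0.0, 321.0], [0.0, 528.8, 236.8], [0.0, 0.0, 1.0]] [[0.025, -0.997, 0.067, 482.066], [-1.0, -0.026, -0.017, -68.428], [0.019, -0.067, -0.998, 1339.496], [0.0, 0.0, 0.0, 1.0]]
side [[574.7, 0.0, 315.9], [0.0, 574.7, 240.0], [0.0, 0.0, 1.0]] [[-0.997, -0.03, 0.064, 470.025], [-0.07, 0.574, -0.816, 1240.139], [-0.013, -0.819, -0.574, 990.758], [0.0, 0.0, 0.0, 1.0]]
```

View pics/top0.png

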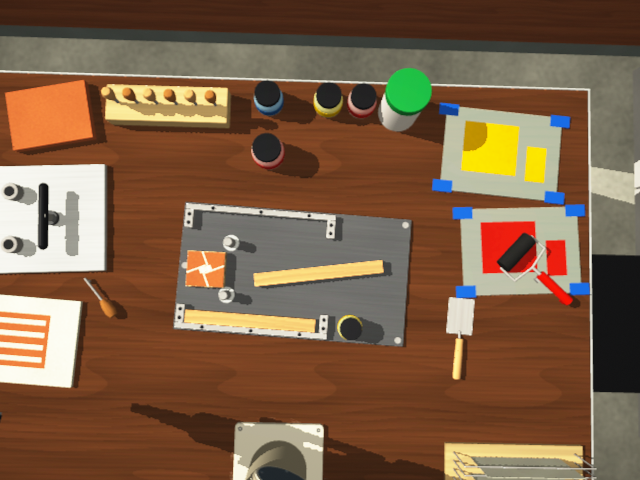

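View pics/side0.png

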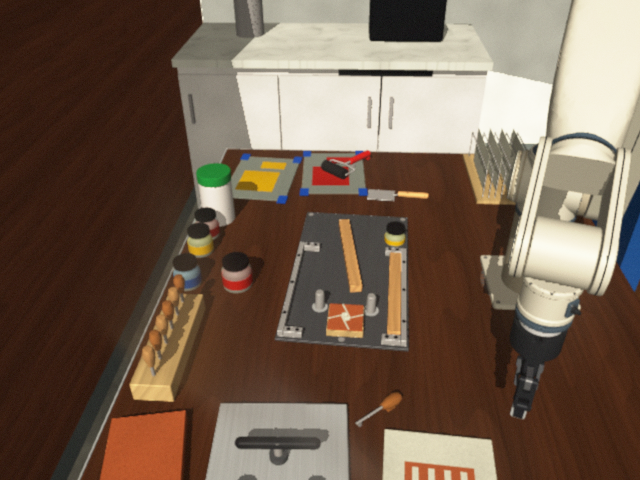

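The top view shows the bed with corners near (187,204), (411,219), (405,346) and (175,328). The far pillar is at (231,243), the loose bearer runs from (254,280) to (383,267), and the set bearer is low, around (250,320). Next I measure these.

```bash
cat > h.py <<'E'
import numpy as np, cv2
from rig import env, eyes
def ray(n,uv,z):
    c=eyes.calibration(n);K=np.array(c["camera_matrix"]);E=np.array(c["extrinsics"])
    uv=np.atleast_2d(np.array(uv,float))
    d=(np.linalg.inv(K)@np.c_[uv,np.ones(len(uv))].T); d=(E[:3,:3]@d).T; o=E[:3,3]
    return o+d*((z-o[2])/d[:,2])[:,None]
def proj(n,P):
    c=eyes.calibration(n);K=np.array(c["camera_matrix"]);E=np.array(c["extrinsics"])
    P=np.atleast_2d(P); q=(np.array(P)-E[:3,3])@E[:3,:3]; q=q@K.T; return q[:,:2]/q[:,2:]
def bearer_mask(p,lo=(10,60,110),hi=(26,255,255)):
    return cv2.inRange(cv2.cvtColor(p,cv2.COLOR_RGB2HSV),lo,hi)
E
python3 - <<'E'
from h import *
for n,(x0,y0,x1,y1) in (("top",(165,190,425,360)),("side",(265,200,425,360))):
    p=np.load(f"pics/{n}0.npz")["p"]
    c=cv2.resize(p[y0:y1,x0:x1],None,fx=3 if n=="top" else 3.7,fy=3 if n=="top" else 3.7,interpolation=cv2.INTER_CUBIC); cv2.imwrite(f"pics/{n}crop.png",c[:,:,::-1])
    m=bearer_mask(p); k,l,s,cc=cv2.connectedComponentsWithStats(m)
    for i in range(1,k):
        if s[i,4]>150 and x0<cc[i][0]<x1 and y0<cc[i][1]<y1:
            pts=np.argwhere(l==i)[:,::-1].astype(np.float32); r=cv2.minAreaRect(pts)
            W=ray(n,cv2.boxPoints(r),31)
            print(n,s[i],np.round(cv2.boxPoints(r),1).tolist(),np.round(W[:,:2],1).tolist(), W.mean(0).round(1))
E
```

```text
top [    0    73   591   333 79100] [[-7.400000095367432, 394.3999938964844], [0.0, 72.30000305175781], [597.0, 86.0999984741211], [589.5999755859375, 408.20001220703125]] [[170.1, 689.2], [962.1, 722.9], [974.4, -786.3], [166.6, -759.4]] [568.3 -33.4  31. ]
top [186 250  20  21 304] [[186.0, 250.0], [205.0, 250.0], [205.0, 270.0], [186.0, 270.0]] [[529.1, 241.0], [530.3, 194.3], [481.1, 192.4], [480.0, 238.9]] [505.1 216.6  31. ]
top [185 251  41  37 945] [[184.5, 285.8999938964844], [186.6999969482422, 249.1999969482422], [225.8000030517578, 251.5], [223.60000610351562, 288.20001220703125]] [[441.1, 240.9], [531.1, 239.3], [527.9, 143.1], [437.8, 145.1]] [484.5 192.1  31. ]
top [ 253  260  131   27 1824] [[252.3000030517578, 272.70001220703125], [382.1000061035156, 258.8999938964844], [383.6000061035156, 272.79998779296875], [253.8000030517578, 286.6000061035156]] [[477.4, 76.0], [519.4, -243.8], [485.1, -248.0], [443.3, 71.3]] [481.3 -86.1  31. ]
top [ 183  309  133   24 1876] [[182.89999389648438, 322.20001220703125], [184.0, 307.8999938964844], [315.5, 318.0], [314.3999938964844, 332.29998779296875]] [[352.6, 241.1], [387.3, 239.9], [370.2, -82.4], [335.4, -80.6]] [361.4  79.5  31. ]
side [339 219  24  74 938] [[337.29998779296875, 219.3000030517578], [351.0, 217.0], [363.1000061035156, 291.0], [349.3999938964844, 293.20001220703125]] [[519.7, -237.2], [477.9, -252.1], [439.8, 98.3], [475.1, 109.2]] [478.1 -70.4  31. ]
side [ 387  252   15   84 1132] [[387.0, 252.0], [401.0, 252.0], [401.0, 335.0], [387.0, 335.0]] [[373.3, -75.3], [334.0, -77.3], [350.9, 253.3], [383.6, 255.2]] [360.4  89.   31. ]
side [326 303  39  35 606] [[325.5, 336.20001220703125], [327.0, 302.20001220703125], [364.3999938964844, 303.8999938964844], [362.79998779296875, 337.8999938964844]] [[527.6, 267.2], [530.4, 147.0], [436.7, 148.3], [440.2, 267.8]] [483.7 207.6  31. ]
```

View pics/topcrop.png

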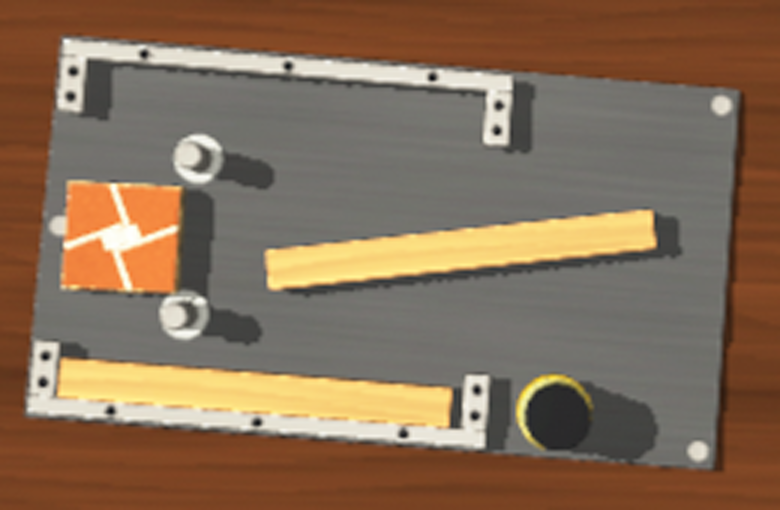

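View pics/sidecrop.png

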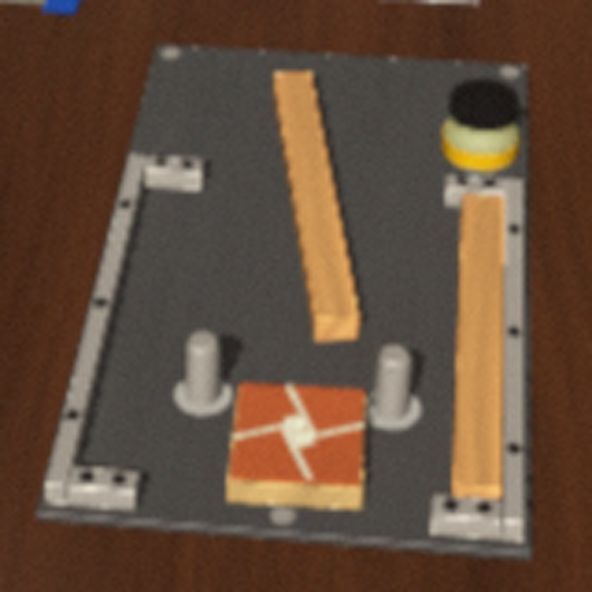

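```bash
cat >> h.py <<'E'
def fit(B,W):
    B=np.array(B,float);W=np.array(W,float);b=B.mean(0);w=W.mean(0)
    U,S,V=np.linalg.svd((B-b).T@(W-w)); R=(V.T@np.diag([1,np.linalg.det(V.T@U.T)])@U.T); return R,w-R@b
E
python3 - <<'E'
from h import *
c=[("stopL",(82,110),26,(-45,167)),("stopR",(485,144),26,(-45,-167)),("pf",(186,155),58,(-75,70)),("pn",(176,315),58,(-205,70)),
("c2",(741,91),8,(20,-380)),("c3",(716,468),8,(-300,-380)),
("railL",(62,38),26,(14,187)),("railR",(513,76),26,(14,-187)),("nrailL",(26,415),26,(-294,187)),("nrailR",(485,448),26,(-294,-187)) ]
W=[ray("top",np.array(q)/3+[165-.33,190-.33],z)[0][:2] for _,q,z,_ in c]; B=[x[3] for x in c]
R,t=fit(B,W); print("yaw",np.arctan2(R[1,0],R[0,0]),"t",t)
for x,w,b in zip(c,W,B): print(x[0],w.round(1),(R.T@(w-t)-b).round(1))
s=[("stopL",(137,472),26,(-45,167)),("stopR",(203,165),26,(-45,-167)),("pf",(202,338),58,(-75,70)),("pn",(396,353),58,(-205,70)),("c2",(158,46),8,(20,-380)),("c3",(528,66),8,(-300,-380))]
W2=[ray("side",np.array(q)/3.7+[265-.36,200-.36],z)[0][:2] for _,q,z,_ in s];B2=[x[3] for x in s]
R2,t2=fit(B2,W2); print("side yaw",np.arctan2(R2[1,0],R2[0,0]),"t",t2)
for x,w,b in zip(s,W2,B2): print(x[0],w.round(1),(R2.T@(w-t2)-b).round(1))
for nm,P in (("b",[(477.4, 76.0), (519.4, -243.8), (485.1, -248.0), (443.3, 71.3)]),("set",[[352.6, 241.1], [387.3, 239.9], [370.2, -82.4], [335.4, -80.6]]),("block",[[441.1, 240.9], [531.1, 239.3], [527.9, 143.1], [437.8, 145.1]])):
    print(nm,((np.array(P)-t)@R).round(1).tolist())
E
```

```text
yaw -0.05363622090006344 t [622.99969178  61.12862209]
stopL [588.4 229.8] [ 1.4 -0.5]
stopR [ 568.9 -104.3] [-0.2 -1.1]
pf [551.6 137.5] [-0.4  2.5]
pn [423.1 140.8] [ 1.1 -1.2]
c2 [ 620.6 -320.3] [-1.9 -1. ]
c3 [ 304.9 -303.6] [ 1.9 -1.2]
railL [647.9 248.7] [0.8 1.7]
railR [ 626.2 -126.3] [-0.7  0. ]
nrailL [337.6 265. ] [-2.   1.3]
nrailR [ 319.3 -110.3] [-0.1 -0.5]
side yaw -0.0591551391723923 t [621.34485866  63.77494238]
stopL [586.7 235.1] [0.3 2. ]
stopR [ 566. -110.] [ 0.1 -9.8]
pf [550.5 136.4] [-0.  -1.7]
pn [419.6 144.8] [-1.2 -1. ]
c2 [ 618.1 -310.1] [-1.1  6.5]
c3 [ 301.6 -294. ] [1.9 3.9]
b [[-146.2, 7.0], [-87.1, -310.0], [-121.1, -316.1], [-180.0, 0.5]]
set [[-279.7, 165.2], [-244.9, 165.9], [-244.7, -156.9], [-279.6, -156.9]]
block [[-191.3, 169.8], [-101.3, 173.0], [-99.4, 76.8], [-189.4, 73.9]]
```

```bash
cat >> h.py <<'E'
from scipy.spatial.transform import Rotation as Ro
YB=-0.054; T=np.array([622.5,61.5]); RB=np.array([[np.cos(YB),-np.sin(YB)],[np.sin(YB),np.cos(YB)]])
def b2w(p): return T+RB@np.array(p,float)
def w2b(p): return RB.T@(np.array(p,float)[:2]-T)
def goto(bx,by,z,yawy=0.0):
    """print slide in tool axes to bed point & twist so tool y lies along bed x turned by yawy"""
    s=env.state(); R=Ro.from_rotvec(s["orientation"]); M=R.as_matrix()
    w=b2w((bx,by)); d=np.r_[w,z]-np.array(s["tcp_pos"])
    a=YB+yawy; best=None
    for sg in (1,-1):
        y=sg*np.array([np.cos(a),np.sin(a),0]); x=np.array([0,0,-1.]); D=np.c_[x,y,np.cross(x,y)]
        tw=(R.inv()*Ro.from_matrix(D)).as_rotvec()
        if best is None or np.linalg.norm(tw)<np.linalg.norm(best[0]): best=(tw,D)
    print("t",round(s["time_s"],2),"tcp bed",w2b(s["tcp_pos"]).round(1),"z",round(s["tcp_pos"][2],1),"q6",round(s["joint_pos"][5],2),"F",np.round(s["wrist_force"],1))
    print("slide now-frame",(M.T@d).round(1),"slide after twist",(best[1].T@d).round(1),"twist",best[0].round(3), "tool y,z in bed after", (RB.T@best[1][:2,1]).round(2),(RB.T@best[1][:2,2]).round(2))
E
python3 -c "
from h import *
goto(-205,-25,120)
print(b2w((-205,-25)))"
```

```text
t 0.1 tcp bed [-459.1  508.9] z 230.6 q6 -0.02 F [-0.   0.1  0.1]
slide now-frame [ 111.2 -451.3  381.8] slide after twist [110.6 254.1 533.9] twist [1.313e+00 1.000e-03 1.000e-03] tool y,z in bed after [1. 0.] [-0. -1.]
[416.44947338  47.60106191]
```

```bash
python3 -m pendant '{"grip":[0,0,0,0,0],"slide":[[0,0,0],[0,0,0],[0,0,0],[0,0,0],[0,0,0]],"twist":[[0.1313,0,0],[0.1313,0,0],[0.1313,0,0],[0.1313,0,0],[0.1313,0,0]]}' 40
python3 -m pendant '{"grip":[0,0,0,0,0],"slide":[[0,0,0],[0,0,0],[0,0,0],[0,0,0],[0,0,0]],"twist":[[0.1313,0,0],[0.1313,0,0],[0.1313,0,0],[0.1313,0,0],[0.1313,0,0]]}'
python3 -c "
from h import *
goto(-205,-25,120)"
```

```text
time_s: 0.6
tcp_pos: [191.6, 594.6, 230.8]
orientation: [0.758, 1.434, -0.76]
wrist_force: [0.3, -0.1, -0.4]
opening: 0.142
time_s: 1.1
tcp_pos: [191.6, 594.6, 230.9]
orientation: [1.252, 1.18, -1.253]
wrist_force: [-0.8, -0.3, -0.0]
opening: -0.001
t 1.1 tcp bed [-459.  509.] z 230.9 q6 1.3 F [-0.8 -0.3 -0. ]
slide now-frame [111.3 256.9 532.5] slide after twist [110.9 254.  534. ] twist [-0.005  0.001  0.   ] tool y,z in bed after [1. 0.] [-0. -1.]
```

```bash
Z='"twist":[[0,0,0],[0,0,0],[0,0,0],[0,0,0],[0,0,0]]'
python3 -m pendant '{"grip":[0,0,0,0,0],"slide":[[0,17,35.6],[0,17,35.6],[0,17,35.6],[0,17,35.6],[0,17,35.6]],"twist":[[0,0,0],[0,0,0],[0,0,0],[0,0,0],[0,0,0]]}' 
python3 -m pendant '{"grip":[0,0,0,0,0],"slide":[[0,17,35.6],[0,17,35.6],[0,17,35.6],[0,17,35.6],[0,17,35.6]],"twist":[[0,0,0],[0,0,0],[0,0,0],[0,0,0],[0,0,0]]}' 
python3 -m pendant '{"grip":[0,0,0,0,0],"slide":[[0,17,35.6],[0,17,35.6],[0,17,35.6],[0,17,35.6],[0,17,35.6]],"twist":[[0,0,0],[0,0,0],[0,0,0],[0,0,0],[0,0,0]]}' 
python3 -c "
from h import *
goto(-205,-25,18)"
```

```text
time_s: 1.6
tcp_pos: [267.1, 410.9, 231.0]
orientation: [1.248, 1.183, -1.249]
wrist_force: [0.3, 0.7, -0.3]
opening: 0.005
time_s: 2.1
tcp_pos: [342.4, 228.6, 231.2]
orientation: [1.248, 1.183, -1.249]
wrist_force: [1.4, 0.3, -0.3]
opening: -0.0
time_s: 2.6
tcp_pos: [417.7, 46.3, 231.3]
orientation: [1.249, 1.183, -1.249]
wrist_force: [1.0, 1.0, -0.7]
opening: 0.0
t 2.6 tcp bed [-203.7  -26.3] z 231.3 q6 0.14 F [ 1.   1.  -0.7]
slide now-frame [213.3  -1.3  -1.3] slide after twist [213.3  -1.3  -1.3] twist [-0. -0.  0.] tool y,z in bed after [1. 0.] [-0. -1.]
```

```bash
python3 -m pendant '{"grip":[0,0,0,0,0],"slide":[[40,0,0],[40,0,0],[40,0,0],[40,0,0],[30,0,0]],"twist":[[0,0,0],[0,0,0],[0,0,0],[0,0,0],[0,0,0]]}' 
python3 -m pendant '{"grip":[0,0,0,0,0],"slide":[[10,0,0],[7,0,0],[5,0,0],[2,0,0],[0,0,0]],"twist":[[0,0,0],[0,0,0],[0,0,0],[0,0,0],[0,0,0]]}'
python3 - <<'E'
from h import *
goto(-205,-25,18)
for n in("top","side"):
    p,d=eyes.read_camera(n); cv2.imwrite(f"pics/{n}1.png",cv2.resize(p[190:360,165:425] if n=="top" else p[180:350,240:440],None,fx=3,fy=3)[:,:,::-1])
E
```

```text
time_s: 3.1
tcp_pos: [416.6, 47.7, 39.2]
orientation: [1.248, 1.184, -1.251]
wrist_force: [0.1, -0.8, 0.0]
opening: 0.0
time_s: 3.6
tcp_pos: [418.2, 48.0, 18.0]
orientation: [1.25, 1.182, -1.248]
wrist_force: [-0.5, -0.5, -0.1]
opening: 0.001
t 3.6 tcp bed [-203.3  -24.6] z 18.0 q6 0.14 F [-0.5 -0.5 -0.1]
slide now-frame [ 0.  -1.7  0.4] slide after twist [ 0.  -1.7  0.4] twist [ 0.    -0.    -0.002] tool y,z in bed after [1. 0.] [-0. -1.]
```

View pics/side1.png

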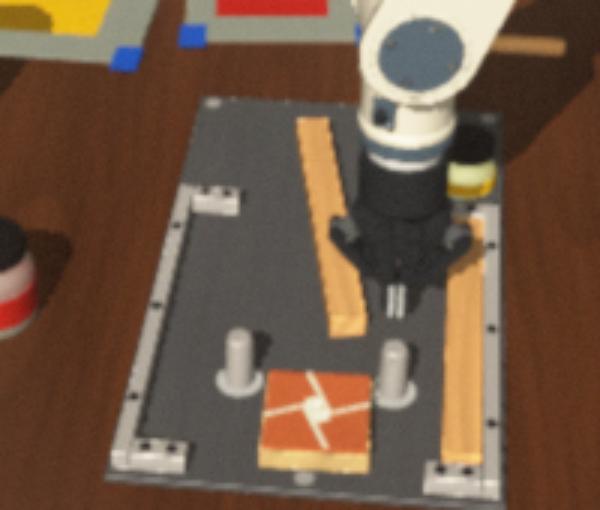

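View pics/top1.png

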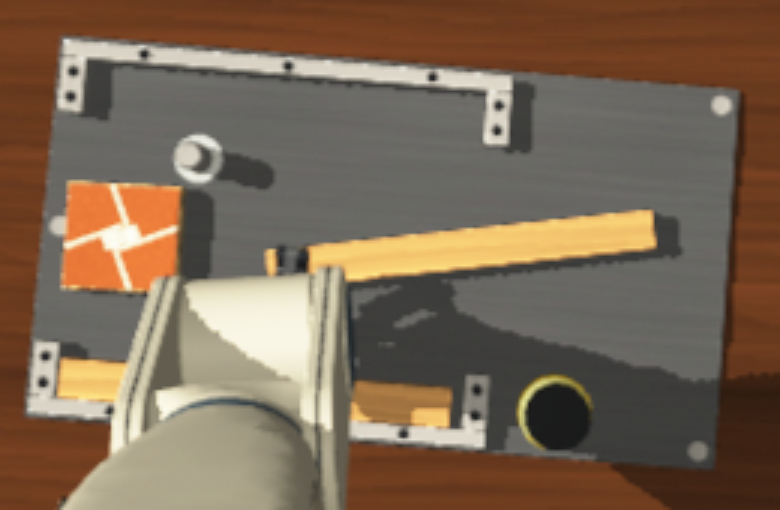

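```bash
python3 -m pendant '{"grip":[0,0,0,0,0],"slide":[[0,8,0],[0,10,0],[0,10,0],[0,10,0],[0,10,0]],"twist":[[0,0,0],[0,0,0],[0,0,0],[0,0,0],[0,0,0]]}' 
python3 -m pendant '{"grip":[0,0,0,0,0],"slide":[[0,10,0],[0,10,0],[0,10,0],[0,10,0],[0,4,0]],"twist":[[0,0,0],[0,0,0],[0,0,0],[0,0,0],[0,0,0]]}'
cat >> h.py <<'E'
def look(tag):
    s=env.state(); print("t",round(s["time_s"],2),"tcp bed",w2b(s["tcp_pos"]).round(1),"z",round(s["tcp_pos"][2],1),"F",np.round(s["wrist_force"],1))
    for n in("top","side"):
        p,d=eyes.read_camera(n); np.savez(f"pics/{n}{tag}.npz",p=p,d=d)
        x0,y0,x1,y1=(165,190,425,360) if n=="top" else (240,180,440,350)
        cv2.imwrite(f"pics/{n}{tag}.png",cv2.resize(p[y0:y1,x0:x1],None,fx=3,fy=3,interpolation=cv2.INTER_CUBIC)[:,:,::-1])
        k,l,st,cc=cv2.connectedComponentsWithStats(bearer_mask(p))
        for i in range(1,k):
            if st[i,4]>60 and x0<cc[i][0]<x1 and y0<cc[i][1]<y1:
                r=cv2.minAreaRect(np.argwhere(l==i)[:,::-1].astype(np.float32))
                W=ray(n,cv2.boxPoints(r),31)[:,:2]; B=np.array([w2b(w) for w in W])
                print(n,st[i,4],B.round(0).tolist())
E
python3 -c "
from h import *
look('2')"
```

```text
time_s: 4.2
tcp_pos: [466.6, 45.2, 17.3]
orientation: [1.249, 1.183, -1.249]
wrist_force: [-0.5, 0.3, 0.9]
opening: -0.003
time_s: 4.7
tcp_pos: [510.9, 42.9, 17.4]
orientation: [1.25, 1.182, -1.248]
wrist_force: [0.1, 0.3, -0.1]
opening: -0.002
t 4.7 tcp bed [-110.4  -24.6] z 17.4 F [ 0.1  0.3 -0.1]
top 3584 [[-18.0, 361.0], [35.0, 365.0], [86.0, -490.0], [32.0, -492.0]]
top 62 [[78.0, -246.0], [85.0, -328.0], [80.0, -328.0], [73.0, -246.0]]
top 108 [[-108.0, 260.0], [-95.0, 261.0], [-94.0, 189.0], [-107.0, 189.0]]
top 1360 [[-102.0, -65.0], [-69.0, -71.0], [-111.0, -322.0], [-144.0, -316.0]]
top 66 [[-56.0, -385.0], [-48.0, -385.0], [-44.0, -442.0], [-51.0, -442.0]]
top 310 [[-103.0, 174.0], [-99.0, 128.0], [-148.0, 123.0], [-152.0, 169.0]]
top 143 [[-102.0, 132.0], [-100.0, 100.0], [-139.0, 97.0], [-141.0, 129.0]]
top 96 [[-73.0, -384.0], [-63.0, -383.0], [-58.0, -450.0], [-68.0, -451.0]]
top 308 [[-150.0, 172.0], [-146.0, 121.0], [-190.0, 117.0], [-194.0, 168.0]]
top 129 [[-278.0, 165.0], [-244.0, 165.0], [-245.0, 133.0], [-279.0, 134.0]]
top 76 [[-244.0, -199.0], [-217.0, -256.0], [-247.0, -270.0], [-274.0, -214.0]]
top 514 [[-279.0, -66.0], [-245.0, -66.0], [-245.0, -157.0], [-279.0, -157.0]]
top 64 [[-299.0, -75.0], [-294.0, -135.0], [-302.0, -136.0], [-306.0, -75.0]]
top 1248 [[-363.0, -76.0], [-263.0, -76.0], [-266.0, -523.0], [-366.0, -521.0]]
top 793 [[-330.0, -77.0], [-301.0, -75.0], [-285.0, -449.0], [-314.0, -450.0]]
side 818 [[269.0, -446.0], [301.0, -596.0], [142.0, -592.0], [120.0, -444.0]]
side 183 [[-266.0, -454.0], [-267.0, -495.0], [-368.0, -498.0], [-366.0, -457.0]]
side 139 [[-227.0, -185.0], [-231.0, -250.0], [-293.0, -239.0], [-287.0, -175.0]]
side 1146 [[-246.0, 180.0], [-246.0, -152.0], [-287.0, -154.0], [-281.0, 177.0]]
side 250 [[-61.0, 26.0], [-61.0, -56.0], [-98.0, -49.0], [-96.0, 33.0]]
side 773 [[-105.0, 199.0], [-97.0, 79.0], [-192.0, 78.0], [-193.0, 197.0]]
```

```bash
python3 -c "
import cv2,numpy as np
a=cv2.imread('pics/top2.png');b=cv2.imread('pics/side2.png');c=np.hstack([a,b]);cv2.imwrite('pics/c2.png',cv2.resize(c,(800,int(800*c.shape[0]/c.shape[1]))))"
```

```text
(no output)
```

View pics/c2.png

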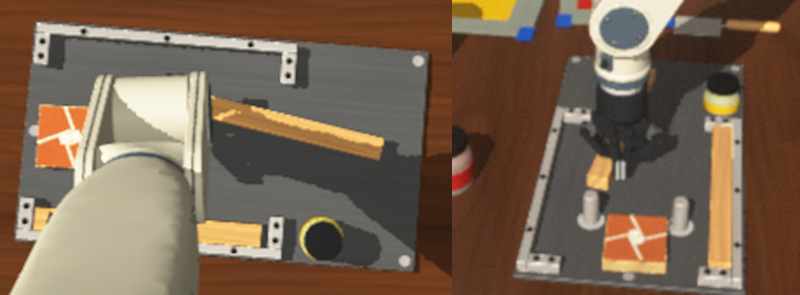

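```bash
python3 -m pendant '{"grip":[0,0,0,0,0],"slide":[[0,-15,0],[0,-25,0],[0,0,34],[0,0,35],[0,0,35]],"twist":[[0,0,0],[0,0,0],[0,0,0],[0,0,0],[0,0,0]]}' 
python3 -m pendant '{"grip":[0,0,0,0,0],"slide":[[0,0,33],[0,0,0],[0,8,0],[0,8,0],[0,8,0]],"twist":[[0,0,0],[0,0,0],[0,0,0],[0,0,0],[0,0,0]]}' 
python3 -m pendant '{"grip":[0,0,0,0,0],"slide":[[0,8,0],[0,8,0],[0,6,0],[0,4,0],[0,0,0]],"twist":[[0,0,0],[0,0,0],[0,0,0],[0,0,0],[0,0,0]]}' 
sed -i 's/st\[i,4\]>60/150<st[i,4]<2200/' h.py
cat >> h.py <<'E'
def show(tag):
    a=cv2.imread(f'pics/top{tag}.png');b=cv2.imread(f'pics/side{tag}.png');c=np.hstack([a,b]);cv2.imwrite(f'pics/c{tag}.png',cv2.resize(c,(800,int(800*c.shape[0]/c.shape[1])),interpolation=cv2.INTER_AREA))
E
python3 -c "
from h import *
look('3');show('3')"
```

```text
time_s: 5.3
tcp_pos: [463.2, -59.5, 17.4]
orientation: [1.248, 1.184, -1.248]
wrist_force: [0.8, -0.5, 0.6]
opening: -0.0
time_s: 5.8
tcp_pos: [486.8, -92.1, 17.3]
orientation: [1.248, 1.184, -1.248]
wrist_force: [0.0, -0.5, 0.8]
opening: -0.0
time_s: 6.3
tcp_pos: [512.8, -94.4, 17.3]
orientation: [1.249, 1.183, -1.248]
wrist_force: [0.9, 0.2, -0.7]
opening: -0.002
t 6.3 tcp bed [-101.2 -161.6] z 17.3 F [ 0.9  0.2 -0.7]
top 154 [[70.0, -204.0], [78.0, -203.0], [89.0, -340.0], [81.0, -341.0]]
top 516 [[-63.0, 1.0], [-28.0, -4.0], [-42.0, -94.0], [-76.0, -89.0]]
top 314 [[-101.0, 282.0], [-72.0, 281.0], [-78.0, 187.0], [-107.0, 189.0]]
top 310 [[-103.0, 174.0], [-99.0, 128.0], [-148.0, 123.0], [-152.0, 169.0]]
top 944 [[-191.0, 169.0], [-101.0, 173.0], [-99.0, 77.0], [-189.0, 74.0]]
top 374 [[-100.0, -248.0], [-66.0, -254.0], [-77.0, -322.0], [-110.0, -317.0]]
top 1202 [[-279.0, 165.0], [-244.0, 165.0], [-244.0, -46.0], [-279.0, -46.0]]
top 425 [[-329.0, 124.0], [-303.0, 125.0], [-296.0, -30.0], [-322.0, -32.0]]
side 819 [[269.0, -446.0], [301.0, -597.0], [142.0, -592.0], [120.0, -443.0]]
side 222 [[-266.0, -495.0], [-368.0, -505.0], [-366.0, -460.0], [-267.0, -450.0]]
side 650 [[-28.0, 22.0], [-51.0, -205.0], [-92.0, -183.0], [-66.0, 39.0]]
side 1141 [[-246.0, 180.0], [-247.0, -152.0], [-288.0, -153.0], [-280.0, 178.0]]
side 752 [[-105.0, 200.0], [-97.0, 80.0], [-191.0, 77.0], [-194.0, 197.0]]
```

View pics/c3.png

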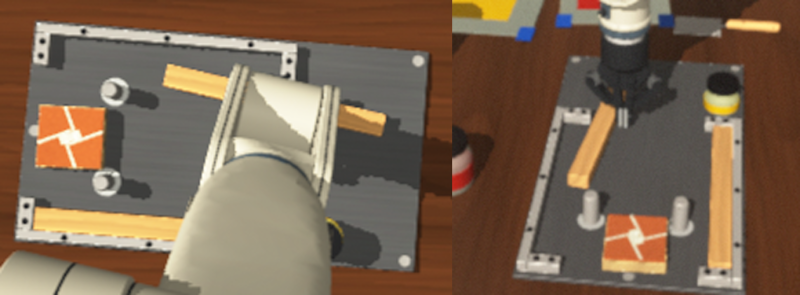

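```bash
python3 -m pendant '{"grip":[0,0,0,0,0],"slide":[[0,-20,0],[0,-32,0],[0,0,40],[0,0,40],[0,0,40]],"twist":[[0,0,0],[0,0,0],[0,0,0],[0,0,0],[0,0,0]]}' 
python3 -m pendant '{"grip":[0,0,0,0,0],"slide":[[0,0,40],[0,0,29],[0,0,0],[0,0,0],[0,0,0]],"twist":[[0,0,0],[0,0,0],[0,0,0],[0.151,0,0],[0,0,0]]}' 
python3 -c "
from h import *
goto(-98.5,-350,17.5,-0.151)"
```

```text
time_s: 6.9
tcp_pos: [453.2, -212.6, 17.5]
orientation: [1.248, 1.183, -1.248]
wrist_force: [0.8, 0.6, -0.4]
opening: 0.002
time_s: 7.4
tcp_pos: [449.3, -279.8, 17.2]
orientation: [1.359, 1.105, -1.36]
wrist_force: [-0.7, 0.1, -0.5]
opening: -0.004
t 7.4 tcp bed [-154.5 -350.2] z 17.2 q6 -0.37 F [-0.7  0.1 -0.5]
slide now-frame [-0.4 55.4 -8.6] slide after twist [-0.3 55.4 -8.6] twist [-0.001 -0.     0.001] tool y,z in bed after [ 0.99 -0.15] [-0.15 -0.99]
```

```bash
python3 -m pendant '{"grip":[0,0,0,0,0],"slide":[[0,28,-4],[0,27.4,-4.6],[0,0,0],[0,0,-8],[0,0,-8]],"twist":[[0,0,0],[0,0,0],[0,0,0],[0,0,0],[0,0,0]]}' 
python3 -m pendant '{"grip":[0,0,0,0,0],"slide":[[0,0,-8],[0,0,-8],[0,0,-8],[0,0,-8],[0,0,-8]],"twist":[[0,0,0],[0,0,0],[0,0,0],[0,0,0],[0,0,0]]}' 
python3 -m pendant '{"grip":[0,0,0,0,0],"slide":[[0,0,-8],[0,0,-8],[0,0,-8],[0,0,-4],[0,0,0]],"twist":[[0,0,0],[0,0,0],[0,0,0],[0,0,0],[0,0,0]]}' 
python3 -c "
from h import *
look('4');show('4')"
```

```text
time_s: 7.9
tcp_pos: [507.7, -266.0, 16.9]
orientation: [1.357, 1.109, -1.358]
wrist_force: [-0.3, -0.1, 0.6]
opening: 0.002
time_s: 8.4
tcp_pos: [517.3, -227.7, 17.4]
orientation: [1.358, 1.106, -1.358]
wrist_force: [-0.2, 0.0, -0.3]
opening: -0.001
time_s: 8.9
tcp_pos: [523.0, -200.2, 17.3]
orientation: [1.357, 1.106, -1.357]
wrist_force: [0.4, 0.3, -0.3]
opening: 0.003
t 8.9 tcp bed [ -85.3 -266.7] z 17.3 F [ 0.4  0.3 -0.3]
top 1597 [[-51.0, 65.0], [-17.0, 60.0], [-59.0, -220.0], [-94.0, -215.0]]
top 311 [[-102.0, 282.0], [-73.0, 281.0], [-77.0, 187.0], [-107.0, 188.0]]
top 310 [[-103.0, 174.0], [-99.0, 128.0], [-148.0, 123.0], [-152.0, 169.0]]
top 946 [[-191.0, 169.0], [-101.0, 173.0], [-99.0, 77.0], [-189.0, 73.0]]
top 1640 [[-281.0, 165.0], [-244.0, 165.0], [-244.0, -157.0], [-281.0, -157.0]]
side 816 [[269.0, -446.0], [301.0, -597.0], [142.0, -592.0], [120.0, -443.0]]
side 233 [[-259.0, -455.0], [-261.0, -506.0], [-369.0, -503.0], [-365.0, -452.0]]
side 1044 [[-16.0, 84.0], [-61.0, -271.0], [-105.0, -244.0], [-53.0, 102.0]]
side 1149 [[-246.0, 180.0], [-246.0, -152.0], [-287.0, -154.0], [-281.0, 177.0]]
side 767 [[-105.0, 199.0], [-97.0, 79.0], [-192.0, 78.0], [-193.0, 197.0]]
```

View pics/c4.png

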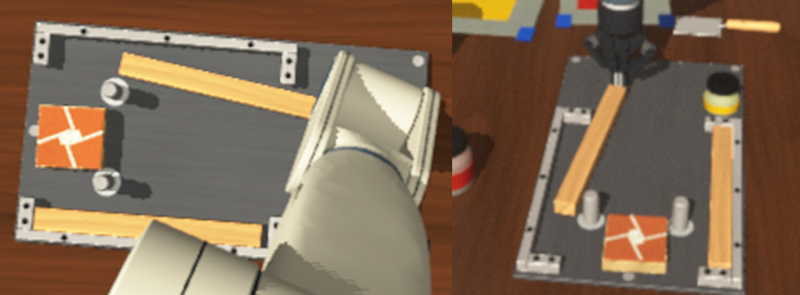

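```bash
python3 -m pendant '{"grip":[0,0,0,0,0],"slide":[[0,0,-8],[0,0,-8],[0,0,-8],[0,0,-8],[0,0,-8]],"twist":[[0,0,0],[0,0,0],[0,0,0],[0,0,0],[0,0,0]]}' 
python3 -m pendant '{"grip":[0,0,0,0,0],"slide":[[0,0,-8],[0,0,-8],[0,0,-8],[0,0,-8],[0,0,-8]],"twist":[[0,0,0],[0,0,0],[0,0,0],[0,0,0],[0,0,0]]}' 
python3 -m pendant '{"grip":[0,0,0,0,0],"slide":[[0,0,-6],[0,0,-4],[0,0,0],[0,0,0],[0,0,0]],"twist":[[0,0,0],[0,0,0],[0,0,0],[0,0,0],[0,0,0]]}' 
python3 -c "
from h import *
look('5');show('5')"
```

```text
time_s: 9.5
tcp_pos: [531.1, -160.9, 17.4]
orientation: [1.358, 1.106, -1.358]
wrist_force: [-1.1, -1.7, 1.0]
opening: -0.001
time_s: 10.0
tcp_pos: [539.2, -121.9, 17.3]
orientation: [1.358, 1.106, -1.358]
wrist_force: [-0.9, -0.5, 1.3]
opening: 0.006
time_s: 10.5
tcp_pos: [541.0, -112.9, 17.3]
orientation: [1.358, 1.106, -1.358]
wrist_force: [-0.1, -0.8, -0.6]
opening: 0.002
t 10.5 tcp bed [ -72.  -178.5] z 17.3 F [-0.1 -0.8 -0.6]
top 155 [[70.0, -204.0], [78.0, -203.0], [89.0, -340.0], [81.0, -341.0]]
top 1480 [[-38.0, 154.0], [-4.0, 149.0], [-43.0, -110.0], [-77.0, -105.0]]
top 316 [[-102.0, 282.0], [-73.0, 281.0], [-77.0, 188.0], [-107.0, 189.0]]
top 310 [[-103.0, 174.0], [-99.0, 128.0], [-148.0, 123.0], [-152.0, 169.0]]
top 944 [[-191.0, 169.0], [-101.0, 173.0], [-99.0, 77.0], [-189.0, 73.0]]
top 1290 [[-281.0, 165.0], [-244.0, 165.0], [-244.0, -60.0], [-281.0, -61.0]]
side 822 [[269.0, -446.0], [301.0, -597.0], [142.0, -592.0], [120.0, -443.0]]
side 232 [[-259.0, -458.0], [-261.0, -507.0], [-369.0, -503.0], [-365.0, -454.0]]
side 1179 [[-3.0, 169.0], [-50.0, -181.0], [-92.0, -156.0], [-40.0, 186.0]]
side 1147 [[-246.0, 180.0], [-246.0, -152.0], [-287.0, -154.0], [-280.0, 177.0]]
side 770 [[-104.0, 199.0], [-96.0, 80.0], [-192.0, 78.0], [-193.0, 197.0]]
```

View pics/c5.png

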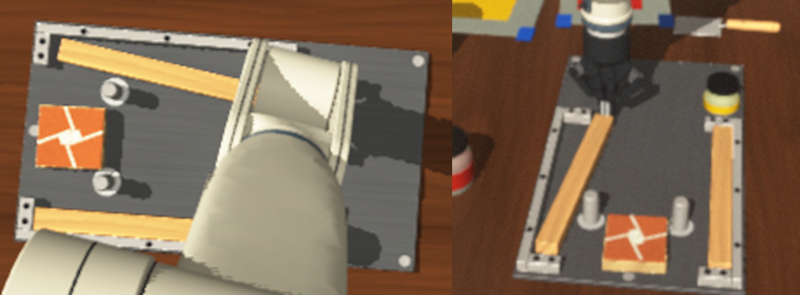

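```bash
python3 -m pendant '{"grip":[0,0,0,0,0],"slide":[[0,0,-4],[0,0,-4],[0,0,0],[0,0,6],[0,0,14]],"twist":[[0,0,0],[0,0,0],[0,0,0],[0,0,0],[0,0,0]]}' 
python3 -m pendant '{"grip":[0,0,0,0,0],"slide":[[0,-30,0],[0,-30,0],[0,0,0],[0,0,0],[0,0,0]],"twist":[[0,0,0],[0,0,0],[0,0,0],[0,0,0],[0,0,0]]}' 
python3 -c "
from h import *
look('6');show('6');goto(-115,-130,17.5,0)"
```

```text
time_s: 11.1
tcp_pos: [538.7, -124.5, 17.3]
orientation: [1.357, 1.107, -1.357]
wrist_force: [0.1, 0.3, -0.1]
opening: 0.002
time_s: 11.6
tcp_pos: [481.4, -113.3, 17.6]
orientation: [1.359, 1.104, -1.357]
wrist_force: [0.3, -0.5, 0.7]
opening: 0.0
t 11.6 tcp bed [-131.5 -182.1] z 17.6 F [ 0.3 -0.5  0.7]
top 154 [[70.0, -204.0], [78.0, -203.0], [89.0, -340.0], [81.0, -341.0]]
top 1740 [[-37.0, 161.0], [-3.0, 156.0], [-51.0, -162.0], [-85.0, -157.0]]
top 312 [[-104.0, 282.0], [-74.0, 281.0], [-77.0, 188.0], [-107.0, 189.0]]
top 310 [[-103.0, 174.0], [-99.0, 128.0], [-148.0, 123.0], [-152.0, 169.0]]
top 944 [[-191.0, 169.0], [-101.0, 173.0], [-99.0, 77.0], [-189.0, 74.0]]
top 1433 [[-279.0, 165.0], [-244.0, 165.0], [-244.0, -85.0], [-279.0, -85.0]]
side 821 [[269.0, -446.0], [301.0, -596.0], [142.0, -592.0], [120.0, -444.0]]
side 217 [[-266.0, -495.0], [-368.0, -505.0], [-366.0, -460.0], [-267.0, -450.0]]
side 1162 [[-2.0, 171.0], [-52.0, -172.0], [-94.0, -146.0], [-38.0, 188.0]]
side 1144 [[-246.0, 180.0], [-246.0, -152.0], [-288.0, -154.0], [-281.0, 177.0]]
side 786 [[-104.0, 199.0], [-96.0, 80.0], [-192.0, 78.0], [-193.0, 197.0]]
t 11.7 tcp bed [-131.6 -181.8] z 17.5 q6 -0.05 F [ 0.4 -0.7 -0.2]
slide now-frame [  0.    8.7 -53.7] slide after twist [  0.   16.6 -51.8] twist [-0.15   0.    -0.002] tool y,z in bed after [1. 0.] [-0. -1.]
```

View pics/c6.png

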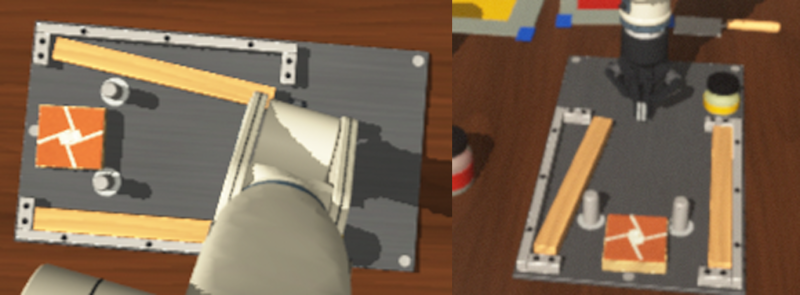

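```bash
python3 -m pendant '{"grip":[0,0,0,0,0],"slide":[[0,0,0],[0,0,-26],[0,8,-26],[0,8,0],[0,8,0]],"twist":[[-0.15,0,0],[0,0,0],[0,0,0],[0,0,0],[0,0,0]]}' 
python3 -m pendant '{"grip":[0,0,0,0,0],"slide":[[0,8,0],[0,8,0],[0,8,0],[0,8,0],[0,8,0]],"twist":[[0,0,0],[0,0,0],[0,0,0],[0,0,0],[0,0,0]]}' 
python3 -m pendant '{"grip":[0,0,0,0,0],"slide":[[0,6,0],[0,5,0],[0,3,0],[0,0,0],[0,0,0]],"twist":[[0,0,0],[0,0,0],[0,0,0],[0,0,0],[0,0,0]]}' 
python3 -c "
from h import *
look('7');show('7')"
```

```text
time_s: 12.2
tcp_pos: [507.9, -61.5, 17.4]
orientation: [1.248, 1.183, -1.247]
wrist_force: [0.4, -0.0, 0.9]
opening: -0.0
time_s: 12.7
tcp_pos: [547.1, -64.2, 17.3]
orientation: [1.249, 1.183, -1.249]
wrist_force: [-0.5, -0.0, 0.2]
opening: 0.0
time_s: 13.2
tcp_pos: [560.5, -64.6, 17.3]
orientation: [1.249, 1.183, -1.249]
wrist_force: [-0.9, -0.8, 0.3]
opening: 0.002
t 13.2 tcp bed [ -55.2 -129.2] z 17.3 F [-0.9 -0.8  0.3]
top 160 [[77.0, -196.0], [89.0, -340.0], [81.0, -341.0], [69.0, -196.0]]
top 1163 [[-49.0, 165.0], [-14.0, 166.0], [-9.0, -45.0], [-43.0, -46.0]]
top 311 [[-104.0, 282.0], [-74.0, 281.0], [-77.0, 188.0], [-107.0, 189.0]]
top 310 [[-103.0, 174.0], [-99.0, 128.0], [-148.0, 123.0], [-152.0, 169.0]]
top 944 [[-191.0, 169.0], [-101.0, 173.0], [-99.0, 77.0], [-189.0, 74.0]]
top 854 [[-279.0, 165.0], [-244.0, 165.0], [-244.0, 13.0], [-279.0, 13.0]]
side 819 [[269.0, -446.0], [301.0, -597.0], [142.0, -592.0], [120.0, -443.0]]
side 232 [[-260.0, -455.0], [-260.0, -504.0], [-369.0, -503.0], [-366.0, -455.0]]
side 1090 [[-16.0, 182.0], [1.0, -158.0], [-42.0, -151.0], [-52.0, 186.0]]
side 1146 [[-239.0, -150.0], [-281.0, -154.0], [-282.0, 177.0], [-247.0, 181.0]]
side 797 [[-104.0, 199.0], [-96.0, 79.0], [-192.0, 78.0], [-193.0, 197.0]]
```

View pics/c7.png

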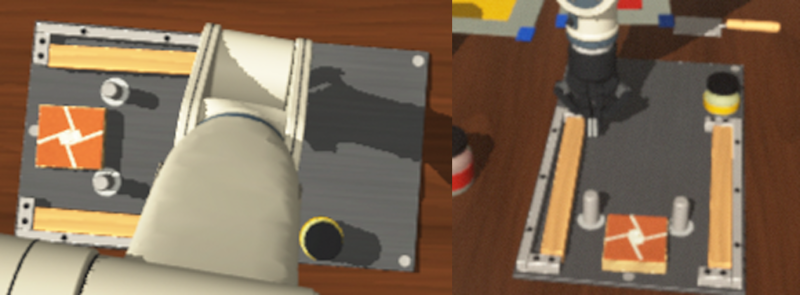

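```bash
python3 -m pendant '{"grip":[0,0,0,0,0],"slide":[[0,-20,0],[-40,0,0],[-40,0,0],[-10,0,-43],[0,0,-43]],"twist":[[0,0,0],[0,0,0],[0,0,0],[0,0,0],[0,0,0]]}' 
python3 -m pendant '{"grip":[0,0,0,0,0],"slide":[[0,0,-43],[0,0,-43],[0,0,-44],[0,0,-43],[0,0,0]],"twist":[[0,0,0],[0,0,0],[0,0,0],[0,0,0],[0,0,0]]}' 
python3 -c "
from h import *
look('8');show('8');goto(-75,130,17.5)"
```

```text
time_s: 13.8
tcp_pos: [546.9, 22.4, 110.0]
orientation: [1.254, 1.178, -1.247]
wrist_force: [0.8, 0.3, -0.6]
opening: -0.003
time_s: 14.3
tcp_pos: [555.0, 199.7, 107.7]
orientation: [1.248, 1.185, -1.243]
wrist_force: [-0.0, -0.6, -0.7]
opening: 0.0
t 14.3 tcp bed [-74.9 134.3] z 107.7 F [-0.  -0.6 -0.7]
top 1722 [[-48.0, 154.0], [-14.0, 155.0], [-6.0, -156.0], [-41.0, -157.0]]
top 651 [[-102.0, 132.0], [-98.0, 78.0], [-186.0, 70.0], [-190.0, 124.0]]
top 1653 [[-280.0, 130.0], [-245.0, 131.0], [-243.0, -157.0], [-279.0, -157.0]]
side 817 [[269.0, -446.0], [301.0, -597.0], [142.0, -592.0], [120.0, -443.0]]
side 155 [[-266.0, -462.0], [-267.0, -497.0], [-365.0, -494.0], [-363.0, -460.0]]
side 1149 [[-246.0, 180.0], [-245.0, -152.0], [-287.0, -154.0], [-281.0, 178.0]]
side 677 [[-16.0, 181.0], [-10.0, -10.0], [-50.0, -3.0], [-52.0, 186.0]]
side 748 [[-104.0, 200.0], [-96.0, 83.0], [-192.0, 81.0], [-193.0, 197.0]]
t 14.4 tcp bed [-75.6 130.4] z 107.2 q6 0.37 F [-0.2 -0.5  0.1]
slide now-frame [89.7  0.6  0.4] slide after twist [89.7  0.6  0.4] twist [0.002 0.    0.   ] tool y,z in bed after [1. 0.] [-0. -1.]
```

View pics/c8.png

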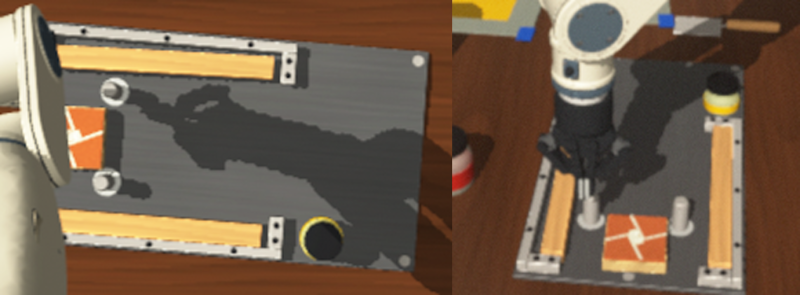

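```bash
python3 -m pendant '{"grip":[0,0,0,0,0],"slide":[[30,2,0],[25,0,0],[20,0,0],[10,0,0],[4,0,0]],"twist":[[0,0,0],[0,0,0],[0,0,0],[0,0,0],[0,0,0]]}' 
python3 -m pendant '{"grip":[0,0,0,0,0],"slide":[[0,4,0],[0,5,0],[0,5,0],[0,5,0],[0,3,0]],"twist":[[0,0,0],[0,0,0],[0,0,0],[0,0,0],[0,0,0]]}' 
python3 -m pendant '{"grip":[0,0,0,0,0],"slide":[[0,1.5,0],[0,1.5,0],[0,1,0],[0,0,0],[0,0,0]],"twist":[[0,0,0],[0,0,0],[0,0,0],[0,0,0],[0,0,0]]}' 
python3 -c "
from h import *
look('9');show('9')"
```

```text
time_s: 14.9
tcp_pos: [556.0, 193.6, 17.4]
orientation: [1.248, 1.183, -1.252]
wrist_force: [0.3, 1.0, 0.2]
opening: -0.0
time_s: 15.4
tcp_pos: [579.5, 193.9, 18.9]
orientation: [1.25, 1.183, -1.248]
wrist_force: [-1.9, -0.1, 0.4]
opening: 0.001
time_s: 15.9
tcp_pos: [582.4, 193.5, 18.2]
orientation: [1.249, 1.183, -1.249]
wrist_force: [-0.5, -0.2, 0.5]
opening: -0.005
t 15.9 tcp bed [-47.2 129.7] z 18.2 F [-0.5 -0.2  0.5]
top 1938 [[14.0, 137.0], [45.0, 139.0], [61.0, -488.0], [30.0, -488.0]]
top 1520 [[-34.0, 123.0], [0.0, 122.0], [-10.0, -157.0], [-45.0, -156.0]]
top 499 [[-189.0, 121.0], [-100.0, 124.0], [-99.0, 77.0], [-189.0, 74.0]]
top 1506 [[-279.0, 107.0], [-244.0, 107.0], [-246.0, -157.0], [-281.0, -157.0]]
top 1442 [[-348.0, 105.0], [-309.0, 108.0], [-275.0, -410.0], [-315.0, -413.0]]
top 260 [[-332.0, -249.0], [-316.0, -249.0], [-323.0, -452.0], [-339.0, -451.0]]
side 814 [[269.0, -446.0], [301.0, -597.0], [142.0, -592.0], [120.0, -443.0]]
side 161 [[-266.0, -461.0], [-267.0, -496.0], [-365.0, -496.0], [-363.0, -461.0]]
side 1143 [[-246.0, 179.0], [-247.0, -152.0], [-288.0, -154.0], [-280.0, 178.0]]
side 773 [[-104.0, 199.0], [-95.0, 80.0], [-192.0, 78.0], [-193.0, 197.0]]
side 276 [[-1.0, 175.0], [-1.0, 100.0], [-37.0, 109.0], [-35.0, 183.0]]
```

View pics/c9.png

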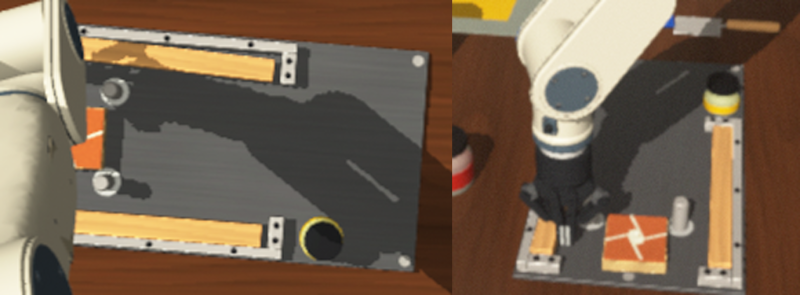

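```bash
python3 -m pendant '{"grip":[0,0,0,0,0],"slide":[[0,1,0],[0,1,0],[0,1,0],[0,0,0],[0,0,0]],"twist":[[0,0,0],[0,0,0],[0,0,0],[0,0,0],[0,0,0]]}'
python3 -c "
from h import *
goto(-75,130,100)"
```

```text
time_s: 16.5
tcp_pos: [583.4, 192.9, 17.9]
orientation: [1.246, 1.185, -1.253]
wrist_force: [-7.1, 0.2, 4.1]
opening: 0.001
t 16.5 tcp bed [-46.1 129.1] z 17.9 q6 0.35 F [-7.1  0.2  4.1]
slide now-frame [-81.9 -29.2  -0.8] slide after twist [-82.1 -28.9  -0.9] twist [-0.     0.001  0.004] tool y,z in bed after [1. 0.] [-0. -1.]
```

```bash
python3 -m pendant '{"grip":[0,0,0,0,0],"slide":[[0,-8,0],[0,-18,0],[-30,0,0],[-40,0,0],[-20,0,0]],"twist":[[0,0,0],[0,0,0],[0,0,0],[0,0,0],[0,0,0]]}' 
python3 -m pendant '{"grip":[0,0,0,0,0],"slide":[[0,0,43],[0,0,43],[0,0,43],[0,0,43],[0,0,43]],"twist":[[0,0,0],[0,0,0],[0,0,0],[0,0,0],[0,0,0]]}' 
python3 -m pendant '{"grip":[0,0,0,0,0],"slide":[[0,0,40],[0,0,0],[35,0,0],[30,0,0],[15,0,0]],"twist":[[0,0,0],[0,0,0],[0,0,0],[0,0,0],[0,0,0]]}' 
python3 -c "
from h import *
goto(-75,-130,17.5)"
```

```text
time_s: 17.0
tcp_pos: [561.0, 195.3, 111.1]
orientation: [1.252, 1.181, -1.245]
wrist_force: [0.1, 0.1, 0.8]
opening: -0.002
time_s: 17.5
tcp_pos: [548.0, -21.4, 108.6]
orientation: [1.249, 1.182, -1.247]
wrist_force: [0.0, 0.9, -0.6]
opening: -0.003
time_s: 18.0
tcp_pos: [544.7, -59.3, 26.4]
orientation: [1.248, 1.185, -1.25]
wrist_force: [-0.6, -0.3, -0.4]
opening: -0.003
t 18.0 tcp bed [ -71.1 -124.8] z 26.4 q6 -0.08 F [-0.6 -0.3 -0.4]
slide now-frame [ 8.9 -3.8  5.2] slide after twist [ 8.9 -3.9  5.2] twist [ 0.    -0.     0.002] tool y,z in bed after [1. 0.] [-0. -1.]
```

```bash
python3 -m pendant '{"grip":[0,0,0,0,0],"slide":[[7,0,0],[0,4,0],[0,5,0],[0,5,0],[0,4,0]],"twist":[[0,0,0],[0,0,0],[0,0,0],[0,0,0],[0,0,0]]}' 
python3 -m pendant '{"grip":[0,0,0,0,0],"slide":[[0,2,0],[0,2,0],[0,2,0],[0,1.5,0],[0,0,0]],"twist":[[0,0,0],[0,0,0],[0,0,0],[0,0,0],[0,0,0]]}' 
python3 -c "
from h import *
goto(-75,-130,100)"
```

```text
time_s: 18.5
tcp_pos: [565.3, -60.9, 22.4]
orientation: [1.25, 1.181, -1.247]
wrist_force: [0.5, 0.4, 0.4]
opening: -0.002
time_s: 19.0
tcp_pos: [570.9, -61.2, 21.3]
orientation: [1.248, 1.184, -1.249]
wrist_force: [-3.1, -0.6, 4.0]
opening: 0.001
t 19.0 tcp bed [ -44.9 -125.3] z 21.3 q6 -0.07 F [-3.1 -0.6  4. ]
slide now-frame [-78.6 -30.2   4.7] slide after twist [-78.7 -30.1   4.7] twist [0.    0.    0.001] tool y,z in bed after [1. 0.] [-0. -1.]
```

```bash
python3 -m pendant '{"grip":[0,0,0,0,0],"slide":[[0,1,0],[0,1,0],[0,0,0],[0,0,0],[0,0,0]],"twist":[[0,0,0],[0,0,0],[0,0,0],[0,0,0],[0,0,0]]}' 
python3 -m pendant '{"grip":[0,0,0,0,0],"slide":[[0,-8,0],[0,-18,0],[-40,0,0],[-40,0,0],[-40,0,0]],"twist":[[0,0,0],[0,0,0],[0,0,0],[0,0,0],[0,0,0]]}' 
python3 -m pendant '{"grip":[0,0,0,0,0],"slide":[[-20,-20,45],[0,-20,45],[0,-20,45],[0,-20,45],[0,-20,45]],"twist":[[0,0,0],[0,0,0],[0,0,0],[0,0,0],[0,0,0]]}' 
python3 -c "
from h import *
look('10');show('10')"
```

```text
time_s: 19.5
tcp_pos: [571.2, -61.2, 21.2]
orientation: [1.247, 1.186, -1.252]
wrist_force: [-7.7, -0.7, 9.1]
opening: 0.002
time_s: 20.0
tcp_pos: [547.0, -59.8, 142.3]
orientation: [1.249, 1.183, -1.249]
wrist_force: [0.1, 0.7, -0.9]
opening: 0.001
time_s: 20.5
tcp_pos: [435.8, -278.2, 160.3]
orientation: [1.249, 1.182, -1.248]
wrist_force: [1.4, -0.3, 0.4]
opening: 0.0
t 20.5 tcp bed [-168.1 -349.3] z 160.3 F [ 1.4 -0.3  0.4]
top 1790 [[-35.0, 164.0], [-0.0, 165.0], [1.0, -157.0], [-33.0, -157.0]]
top 305 [[-103.0, 174.0], [-99.0, 128.0], [-148.0, 123.0], [-152.0, 169.0]]
top 950 [[-191.0, 169.0], [-101.0, 173.0], [-99.0, 76.0], [-189.0, 73.0]]
top 1873 [[-279.0, 165.0], [-244.0, 165.0], [-244.0, -157.0], [-279.0, -157.0]]
side 820 [[269.0, -446.0], [301.0, -597.0], [142.0, -592.0], [120.0, -443.0]]
side 231 [[-260.0, -455.0], [-260.0, -504.0], [-369.0, -503.0], [-366.0, -455.0]]
side 1084 [[-3.0, 176.0], [6.0, -161.0], [-36.0, -151.0], [-37.0, 182.0]]
side 1143 [[-246.0, 179.0], [-247.0, -152.0], [-288.0, -154.0], [-280.0, 178.0]]
side 772 [[-105.0, 199.0], [-97.0, 79.0], [-192.0, 78.0], [-193.0, 197.0]]
```

View pics/top10.png

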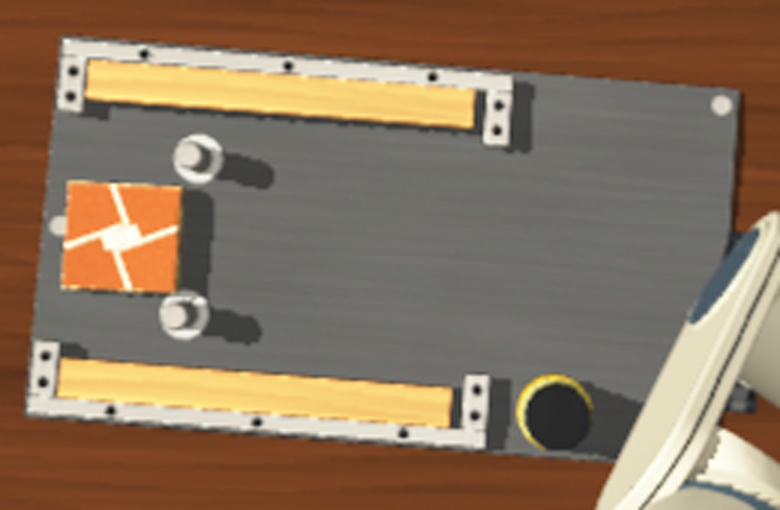

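View pics/side10.png

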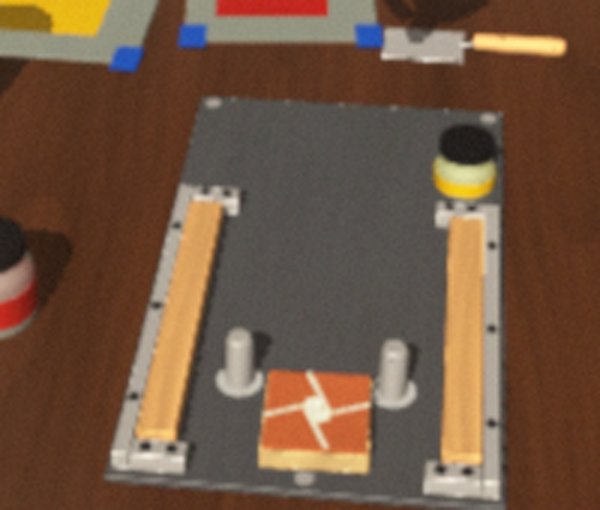

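The top view shows the bearer flush along the rail between the stops, from about (85,78) to (475,108) in the crop. Its ends are at x ≈ -17.5 and -16 mm and its centre at y ≈ +4 mm. The block and set bearer are where they were, and the arm is clear.

```bash
python3 -c "
from rig import env
print(env.sign_off())"
```

```text
the job is handed in; nothing more can be done
None
```

The bearer is set in the far bay, snug against the back rail, and the job is handed in at about 20.6 s. No verdict was reported.

**What I did:** with the gripper shut, I pushed the left end towards the rail, then the middle. I then pushed on the right end face at about 8.6° so the bearer slid in behind the far pillar. Last I pressed the right end, the left end and the right end again until the rail pushed back with about 7–8 N.

**On the way:** I took no picture at the moment of threading. Pictures shortly before and after put the left end at (-34, 62) and then (-21, 151) mm in the bed frame. The right end was still outside at about x -68 mm, so the angled entry should have counted.

**Final checks:**

| Check | Measured (bed frame) | Limit |
|---|---|---|
| Left end off the rail face | about 17.5 mm | under 21 mm |
| Right end off the rail face | about 16 mm | under 21 mm |
| Bearer centre along the rail | y about +4 mm | -12 to +12 mm |

- **Other items:** the set bearer and block measured the same as at the start, within about 1 mm. The ink pot looked unmoved in the last pictures. I did not measure the other tools, and the arm never went near them.
- **Disagreement:** the two cameras differ. The side view reads up to about 15 mm farther left along the rail and up to 3 mm off in x. I went by the top view, which fits the stops and the bearer's known size.

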